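# Close a card wallet over its glass plate

## Robot

A 7-joint arm with a two-finger parallel gripper is mounted at the origin on a cart in front of the work surface, level with it; the furniture and walls round the work are solid. World frame = base frame: x ahead of the robot, y to its left, z up, the work surface at z = 0. Lengths are in m, angles in rad, forces in N, time in s.
With the tool pointing down it reaches from about 0.35 to 0.9 m from the base axis. Payload 8.1 kg.
Tool frame: the origin (TCP) lies at the very end of the fingers, on their centre line; the grasp point (between the pads) lies 19 mm behind it; z points along the fingers, y is the line along which they close (so a half turn about z gives the same grasp; the last joint's range is limited). The gripper opens to 92 mm and grips with 3 to 60 N. Pads are 19 mm wide; open, the fingers measure 130 mm over their backs; the gripper's body (75 mm by 190 mm) begins 47 mm behind the grasp point.
Start: joints at [1.182, 0.434, 0.025, 1.573, -0.012, 1.134, -0.075], TCP at [0.176, -0.6, 0.227] pointing down, gripper open.
Joint ranges: [-2.62, 2.62], [-0.44, 2.09], [-1.27, 1.32], [0.08, 2.57], [-1.32, 4.46], [0.12, 2], [-2.74, 2.74]. Speed limits (rad/s): [2.22, 2.22, 3.01, 3.01, 3.14, 3.14, 3.14].

## Interface

Orientations are given as a rotation vector (axis times angle).
In Python, from cell import arm gives the robot as it stands.
- The arm moves only by the tool jog_arm, never from a script. Its argument "rows" is a list of rows, each a list of 3 entries, a list of its own where there are three numbers: the shift along the world's x, y, z in cm, then the turn, a rotation vector about the world's x, y, z in degrees, then the opening, from 0 (shut) to 1 (fully open). A call has 1 to 8 rows; each row is the pose to reach, as a shift and turn from the pose commanded when the call began; what a row does not reach only later rows make up. A row lasts 1/8 s, in which the tool goes at most 62.5 mm and 10.7 degrees, less where a joint would pass 70% of its speed; a pose out of reach is approached as far as the arm can. A call with a gripper value outside its range is refused whole. The fingers move at their own pace and stop on an object; "newtons" is the grip in N (left out, the last holds). Time passes only in rows, so rows that repeat a pose let the fingers close. It gives the time, the measured TCP pose, the force, the opening and the grip force at its end, in the units of the state.
- arm.observe(): the state, without advancing time (a new reading comes with each control period).
- arm.get_image(name): name is "scene" or "top"; returns a dict with "img" (420x560x3 uint8, red, green, blue), "depth" (420x560 float32, m along the optical axis (not along the pixel's ray), 0 where there is no reading), "fx", "fy", "cx", "cy" (pixels), "dist_coeffs" ([k1, k2, p1, p2, k3] as OpenCV has them; the pictures are not rectified), "rvec" (rotation vector, rad) and "tvec" (3), from world to camera coordinates, as OpenCV has them. Camera axes: x right, y down, z forward; pixel columns grow to the right and rows downward; lengths in m; the calibration is good to about 2 mm. A picture is of the moment at which its call begins.
- arm.sign_off(): hands the job in; it is judged then, once.
The state is a dict: "clock": time; "joints": joint angles; "dq": joint speeds; "joint_efforts": joint torques, N m; "position": TCP position; "ee_rot": TCP orientation; "force": force on the tool from outside, world axes, zero at the start; "ft_torque": the same for the moment, N m; "width": opening from 0.0 (shut) to 1.0 (fully open); "gripper_force": force on a finger pad.
Only numpy, scipy, OpenCV 4.12 (cv2) and the standard library are available. Lean on these libraries where they do the work, as an engineer would, in place of code of your own. Each camera call takes 0.05 s, during which the arm holds its last target. There are 200 camera calls.

## Task

Pack away the clear glass plate in its card wallet, using fingertips only and without gripping or lifting anything: gently push the plate's projecting end in along its channel until it meets the stop, fold the cover over it and tuck the edge of the cover's tab beneath the front lip. The cover springs up unless the lip holds it, so it must end lying flat with the tab held under the lip; leave the pot, vial, cap and tweezers where they are.

Things in the scene. Friction and masses are not known exactly. Their poses are not given: they have to be found in the camera images.
- wallet: Shallow grey card wallet, 116 (x) by 92 (y) mm, fixed. Origin: centre of underside; x from front lip to rear hinge, y left, z up. Channel for the plate along y from x = -7 to 47 mm: floor 3 mm high, rails 10 mm, open at the right (-y), closed at the left by a stop with inner face at y = 41 mm. In front a level ledge, 10 mm high, to the front wall at x = -51 mm, under the lip.
- cover (a joint): Angle of the cover panel about its hinge at the wallet's rear: 0 lies flat over the channel, 1.57 upright, more leans back; limits 0 and 2.7, starts 2.05 to 2.3. Panel: card 92 mm wide, 55 mm from hinge to crease, 2 mm thick. The hinge is light (under 0.05 N m) and springy: let go near flat and not tucked, the cover rises again.
- tab (a joint): Bend of the tuck tab at the crease: 0 in line with the panel, grows as its edge bends inward (down when the cover is closed); limits 0 and 1.6. Starts 1.13 to 1.48: so bent, the edge lands on the ledge behind the lip as the cover comes over; pressing the crease down then straightens the tab and drives its edge under the lip. The crease keeps its bend by friction (0.02 N m).
- cover_hinge (a point): Middle of the cover's hinge axis (along y), at x = 51, z = 11.7 mm in the wallet. Turns with the cover: its z is the panel's outward normal, its -x points from hinge to crease.
- crease (a point): Middle of the crease between cover panel and tab, at half the card's thickness, 55 mm from the hinge. Its -x points along the tab to its edge. The tab is 84 mm wide (70 mm at its edge), 2 mm thick.
- tab_edge (a point): Middle of the tab's free edge, 45 mm from the crease, at half the card's thickness. Straight and flat, it reaches 10 mm under the lip.
- lip_edge (a point): Middle of the lip's inner (rear) edge at its underside: x = -39, z = 15.5 mm in the wallet, same axes. The lip is 88 mm wide, 2.5 mm thick (top 18 mm high) and runs forward from here to x = -57 mm. The slot between ledge and lip is 5.5 mm high and 12 mm deep.
- glass: Clear glass plate, 50 (x) x 85 (y) x 6 mm, about 60 g, loose, lying on the channel's floor. Origin: centre of its underside, axes as the wallet's. At the start its right end (-y) projects 14 to 31 mm beyond the wallet's right side; home against the stop its origin is at y = -1.5 mm in the wallet's frame (right end 2 mm inside the wallet's edge).
- cream_pot: Bystander: open white pot of pins, 46 mm across, 41 mm high, loose. Origin: centre of the underside. To the right of it stands the fixed stereo microscope, over 0.4 m high, at about x = 0.44 to 0.78, y = -0.14 to -0.42 m in the world; the lamp's head and neck hang 0.12 to 0.25 m high beyond x = 0.65 m, right of y = 0.09 m: keep the arm clear of both.
- vial: Bystander: screw-cap specimen vial, 34 mm across, 60 mm high, loose. Origin: centre of the underside.
- cap: Bystander: white screw cap, 33 mm across, 13 mm high, loose. Origin: centre of the underside.
- tweezers: Bystander: steel tweezers lying on their side, 101 x 14 x 9 mm, loose, long along their x. Origin: centre of the underside.
There are look-alikes about, which are no part of the job. Of the things that look like the wallet, the larger one is meant.

How it is judged:
On the way, in this order (a step that is already met when the one before it is completed fails the run):
1. the cover is folded over, the tab's edge down behind the lip, not yet under it (value of joint cover below 1 rad and z of tab_edge in the frame of wallet below 0.0155 m and x of tab_edge in the frame of lip_edge above 0 m).
2. the tab's edge is beneath the lip and the cover lies flat (value of joint cover below 0.1 rad and x of tab_edge in the frame of lip_edge below -0.005 m and z of tab_edge in the frame of wallet below 0.0155 m), for 0.2 s.
At the end, for the whole second after the job is handed in: The cover lies flat (joint under 0.10 rad) with the tab in line (bend under 0.20 rad), its edge at least 5 mm under the lip and held there with nothing touching it; the glass plate lies flat in its channel within 4 mm of the stop (all of step 2 and value of joint tab below 0.2 rad and velocity of joint cover below 0.05 rad/s and y of glass in the frame of wallet above -0.0055 m and z of glass in the frame of wallet below 0.005 m and linear speed of glass below 0.02 m/s).
It fails at once if the glass plate is lifted out of its channel or tipped (z of glass in the frame of wallet above 0.01 m or angle between glass's own z axis and vertical above 0.12 rad).
It fails at once if the glass plate is gripped between the fingers or pushed hard (over 25 N) (contact force between the fingers and glass above 25 N).
It fails at once if the cover or its tab is gripped between the fingers or pressed hard (over 35 N) (contact force between the fingers and cover above 35 N).
It fails at once if the pot, vial, cap or tweezers are moved (distance of any of cream_pot, vial, cap, tweezers from where it was at the start of the episode above 0.012 m).
It also fails if it takes over 53 s, if anything falls off the work surface, if the arm or the gripper's body presses on something with over 40 N, if the wrist force passes 120 N, or if a joint passes its speed limit or range.

## Working session

There is one attempt and no reset: what is moved stays moved. The work goes in short steps, Python scripts to look and compute and a tool call to move; the robot and the scene stay as the last step left them, time stands still between calls to the robot, and variables do not carry over. Pictures are saved under pics/ and viewed, at most 10 in all, crops included, and the job is handed in when it is done.

Besides the shell and the picture viewer there is one more tool, called in YAML: its name, and indented under it one key for each argument. jog_arm: Moves the arm, as the interface text tells. Its arguments: {"type":"object","properties":{"rows":{"type":"array","items":{"type":"array"}},"newtons":{"type":"number"}},"required":["rows"]}

```bash
mkdir -p pics; ls; cat > h.py <<'E'
import numpy as np, cv2
from cell import arm
def shot(name):
    d=arm.get_image(name); return d
def save(d,fn,crop=None,s=1):
    im=cv2.cvtColor(d["img"],cv2.COLOR_RGB2BGR)
    if crop: u0,v0,u1,v1=crop; im=im[v0:v1,u0:u1]
    cv2.imwrite("pics/"+fn,cv2.resize(im,None,fx=s,fy=s,interpolation=cv2.INTER_CUBIC))
def K(d): return np.array([[d["fx"],0,d["cx"]],[0,d["fy"],d["cy"]],[0,0,1]])
def ray(d,uv):
    n=cv2.undistortPoints(np.array(uv,float).reshape(-1,1,2),K(d),np.array(d["dist_coeffs"]))[:,0]
    R=cv2.Rodrigues(np.array(d["rvec"]))[0]; t=np.array(d["tvec"]).reshape(3)
    return -R.T@t, np.c_[n,np.ones(len(n))]@R   # centre, dirs with depth 1
def atz(d,uv,z):
    c,r=ray(d,uv); return c+r*((np.asarray(z)-c[2])/r[:,2])[:,None]
def atdepth(d,uv):
    c,r=ray(d,uv); dep=np.array([d["depth"][int(round(v)),int(round(u))] for u,v in uv]); return c+r*dep[:,None]
def proj(d,P):
    return cv2.projectPoints(np.array(P,float).reshape(-1,3),np.array(d["rvec"]),np.array(d["tvec"]),K(d),np.array(d["dist_coeffs"]))[0][:,0]
E
python3 - <<'E'
from h import *
import pickle
for n in("scene","top"):
    d=shot(n); save(d,n+"0.png",s=1.42); pickle.dump(d,open(n+"0.pkl","wb")); print(n,ray(d,[(280,210)]),d["fx"])
print(arm.observe())
E
```

```text
pics
scene (array([ 0.08226139, -0.16434897,  0.70318519]), array([[ 0.49522042,  0.43809571, -0.7502246 ]])) 537.6075005495212
top (array([0.32992798, 0.20242883, 0.87395616]), array([[ 0.21048577, -0.02859003, -0.97718498]])) 430.80583758504133
{'clock': 0.1, 'joints': array([ 1.18237537,  0.43513998,  0.02499524,  1.57398617, -0.01160023,
        1.1339828 , -0.07509274]), 'dq': array([ 0.00071718,  0.00107022, -0.0005835 , -0.00223524, -0.00052469,
        0.00041914, -0.00069586]), 'joint_efforts': array([ 2.89315838e-03, -6.69133615e+01,  9.87973586e-01, -3.15153837e+01,
       -6.04960020e-02,  3.73047078e-02,  1.51568438e-04]), 'position': array([ 0.17602958, -0.59923843,  0.22603969]), 'ee_rot': array([-3.10826632e+00, -4.47123238e-01,  5.13416225e-04]), 'force': array([0.19917904, 0.04989683, 0.23577382]), 'ft_torque': array([ 0.00452821, -0.03276805,  0.00024547]), 'gripper_force': 0.0, 'width': 0.9994511564755862}
```

View pics/scene0.png

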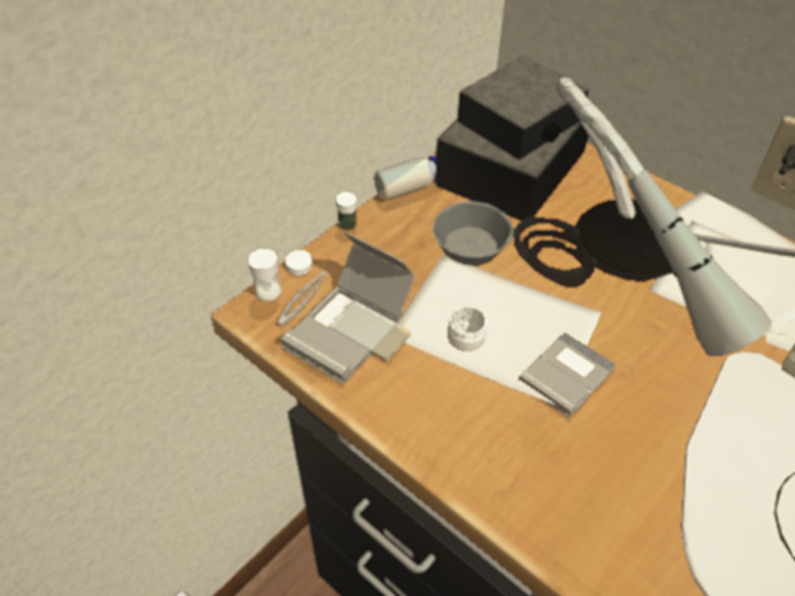

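View pics/top0.png

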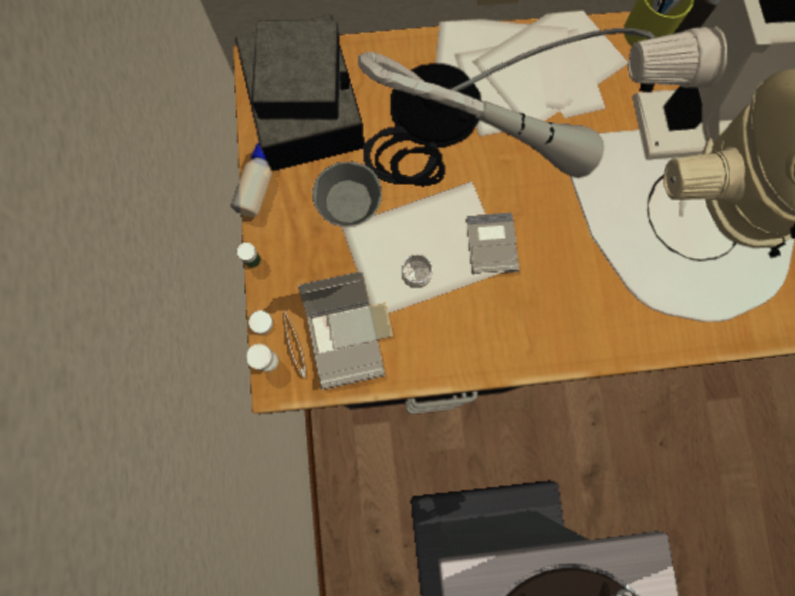

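Two things look like the wallet. One is open, with the glass projecting, at scene (345,315) and top (345,330). The other is small and closed, at scene (568,373) and top (493,243). The open, larger one fits the description, so I'll confirm it in one crop.

```bash
python3 - <<'E'
from h import *
import pickle
a=pickle.load(open("scene0.pkl","rb"));b=pickle.load(open("top0.pkl","rb"))
def c(d,r,s):
    u0,v0,u1,v1=r; return cv2.resize(cv2.cvtColor(d["img"],cv2.COLOR_RGB2BGR)[v0:v1,u0:u1],None,fx=s,fy=s,interpolation=cv2.INTER_CUBIC)
A=c(a,(190,155,300,275),5)[:, :]  # 550x600
B=c(b,(200,180,300,280),6)
cv2.imwrite("pics/s1.png",A);cv2.imwrite("pics/t1.png",B)
E
```

```text
(no output)
```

View pics/s1.png

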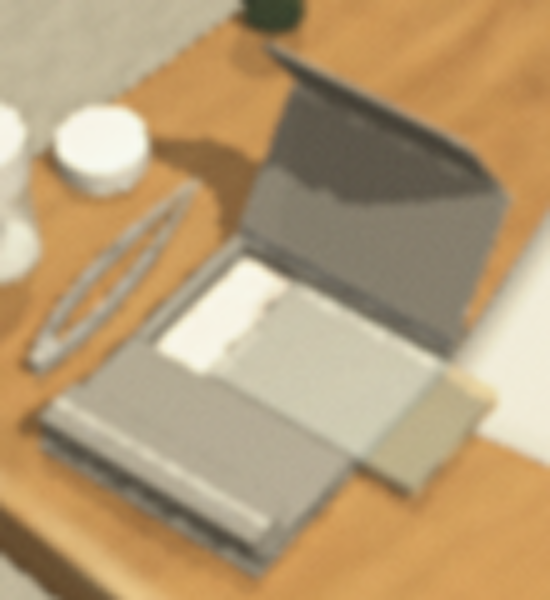

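View pics/t1.png

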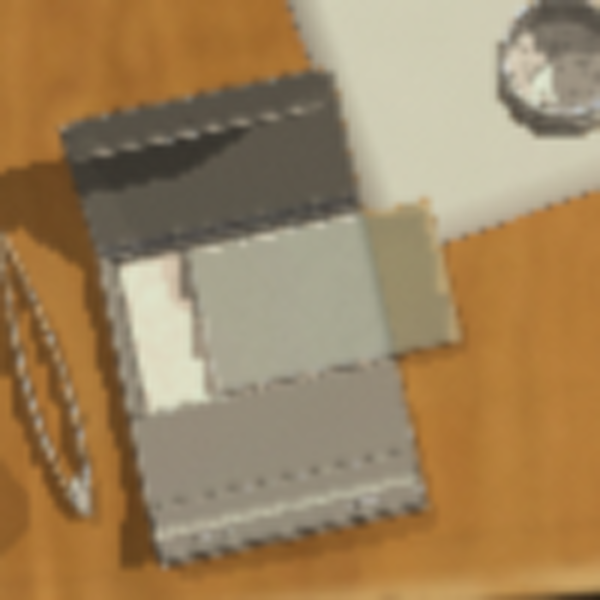

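Confirmed: the open wallet with its cover up and the glass projecting at the right (top crop 460,342 / 430,203) is the one meant. Next I'll fit its pose.

```bash
cat > fit.py <<'E'
from h import *
import pickle
from scipy.optimize import least_squares
a=pickle.load(open("scene0.pkl","rb"));b=pickle.load(open("top0.pkl","rb"))
T=lambda u,v:(200+u/6-.4,180+v/6-.4); S=lambda u,v:(190+u/5-.4,155+v/5-.4)
def cov(th,bd):
    c=np.array([51-55*np.cos(th),11.7+55*np.sin(th)]); e=c+45*np.array([-np.cos(th-bd),np.sin(th-bd)]); return c,e
obs=[(0,S(158,348),'f',(-7,41,3)),(0,S(245,258),'f',(47,41,3)),(1,T(148,412),'f',(-7,41,3)),(1,T(120,262),'f',(47,41,3)),
(1,T(427,508),'f',(-57,-44,18)),(1,T(165,562),'f',(-57,44,14)),(1,T(397,357),'f',(-7,-46,10)),(0,S(357,460),'f',(-7,-46,10)),
(0,S(45,408),'f',(-57,44,18)),
(1,T(460,342),'g',(-25,-42.5,9)),(1,T(430,203),'g',(25,-42.5,9)),(0,S(495,393),'g',(25,-42.5,9)),(0,S(415,488),'g',(-25,-42.5,7)),
(1,T(62,130),'c',46),(1,T(330,70),'c',-46),(0,S(270,45),'c',46),(0,S(507,195),'c',-46),(1,T(85,157),'e',35),(1,T(325,103),'e',-35)]
def pts(p):
    x,y,w,g,th,bd=p[:6]; c,e=cov(th,bd); P=[]
    for _,_,k,q in obs:
        if k=='f': m=np.array(q,float)
        elif k=='g': m=np.array(q,float)+[20,g,0]
        elif k=='c': m=np.array([c[0],q,c[1]])
        else: m=np.array([e[0],q,e[1]])
        X=x+(np.cos(w)*m[0]-np.sin(w)*m[1])/1e3; Y=y+(np.sin(w)*m[0]+np.cos(w)*m[1])/1e3
        P.append((X,Y,m[2]/1e3))
    return np.array(P)
def res(p):
    P=pts(p); r=[]
    for (k,uv,_,_),X in zip(obs,P): r.append(proj((a,b)[k],X)[0]-uv)
    return np.array(r).ravel()
w0=atz(b,[T(270,400)],0.01)[0]
s=least_squares(res,[w0[0],w0[1],0.2,-25,2.2,1.3],loss='soft_l1')
if __name__=="__main__":
    print(s.x); print(res(s.x).reshape(-1,2).round(1).tolist())
    x,y,w=s.x[:3]
    print(atdepth(b,[T(300,330),T(250,430),T(420,280),T(220,200),T(500,420)]).round(4))
    print(atdepth(a,[S(300,320),S(250,420),S(430,430),S(380,230),S(520,520)]).round(4))
    print(atz(b,[T(555,80)],0.04), atz(b,[T(85,515)],0.005))
E
python3 fit.py
```

```text
[  0.46143042   0.25814337   0.11509105 -25.06557044   2.14142499
   1.01617134]
[[-2.1, 1.2], [0.2, -0.2], [-0.0, 0.2], [-0.4, -0.3], [-0.5, -1.5], [-0.1, -0.7], [0.2, -0.3], [-0.6, -0.1], [-1.3, 1.8], [-0.1, -1.0], [-0.4, -1.4], [0.9, -0.7], [-0.7, 0.7], [-0.3, 0.5], [1.2, 0.5], [3.4, 7.6], [0.5, 0.4], [0.3, -0.4], [-2.6, 0.6]]
[[0.4719 0.2439 0.0089]
 [0.4396 0.2636 0.0103]
 [0.4849 0.2018 0.0081]
 [0.5159 0.2658 0.0253]
 [0.4353 0.1796 0.0012]]
[[ 0.4922  0.2672  0.0079]
 [ 0.4485  0.2477  0.0106]
 [ 0.4857  0.2018  0.0091]
 [ 0.5237  0.2587  0.0337]
 [ 0.4839  0.161  -0.0015]]
[[0.54175691 0.15029833 0.04      ]] [[0.41748212 0.32155746 0.005     ]]
```

```bash
cat > ov.py <<'E'
from fit import *
def wf(p):
    x,y,w,g,th,bd=p[:6]; c,e=cov(th,bd); L=[]
    box=lambda x0,x1,y0,y1,z:[(x0,y0,z),(x1,y0,z),(x1,y1,z),(x0,y1,z),(x0,y0,z)]
    L.append((box(-58,58,-46,46,0),(0,0,255)));L.append((box(-57,-39,-44,44,18),(0,255,255)));L.append((box(-7,47,-46,41,3),(255,0,255)))
    L.append((box(-5,45,g-42.5,g+42.5,9),(0,255,0)))
    L.append(([(51,46,11.7),(c[0],46,c[1]),(c[0],-46,c[1]),(51,-46,11.7)],(255,0,0)))
    L.append(([(c[0],42,c[1]),(e[0],35,e[1]),(e[0],-35,e[1]),(c[0],-42,c[1])],(255,255,0)))
    o=[]
    for l,k in L:
        m=np.array(l,float); o.append((np.c_[x+(np.cos(w)*m[:,0]-np.sin(w)*m[:,1])/1e3,y+(np.sin(w)*m[:,0]+np.cos(w)*m[:,1])/1e3,m[:,2]/1e3],k))
    return o
def draw(d,r,sc,p):
    u0,v0,u1,v1=r; im=cv2.resize(cv2.cvtColor(d["img"],cv2.COLOR_RGB2BGR)[v0:v1,u0:u1],None,fx=sc,fy=sc,interpolation=cv2.INTER_CUBIC)
    for l,k in wf(p):
        q=((proj(d,l)-[u0,v0]+.4)*sc).round().astype(np.int32); cv2.polylines(im,[q],False,k,1)
    return im
E
python3 - <<'E'
from ov import *
A=draw(a,(190,155,290,275),4,s.x);B=draw(b,(205,180,300,300),4,s.x)
cv2.imwrite("pics/ov1.png",np.hstack([A,B]))
E
```

```text
(no output)
```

View pics/ov1.png

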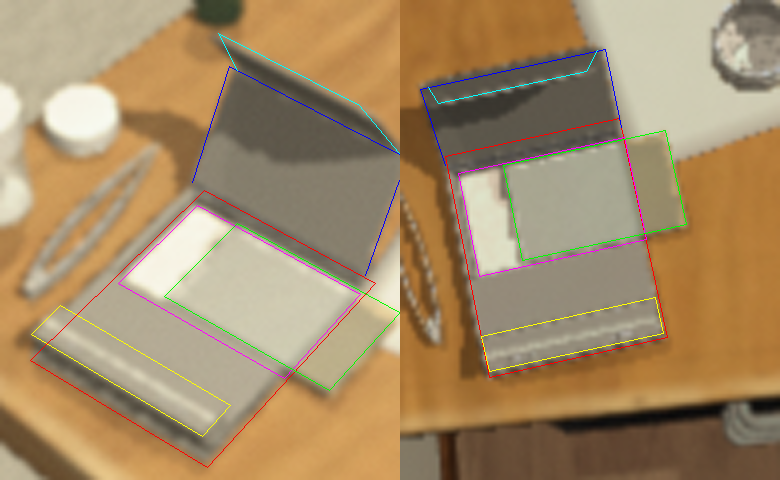

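```bash
sed -i "s/(0,S(270,45),'c',46)/(0,S(270,45),'e',35),(0,S(298,85),'c',46)/" fit.py; python3 - <<'E'
from fit import *
print(s.x.round(4)); print(res(s.x).reshape(-1,2).round(1).tolist())
x,y,w=s.x[:3]
W=lambda m:(np.array([x+(np.cos(w)*m[0]-np.sin(w)*m[1])/1e3,y+(np.sin(w)*m[0]+np.cos(w)*m[1])/1e3])*100).round(2)
g=s.x[3]
for n,m in dict(glassend=(20,g-42.5),glass_out=(20,g-42.5-45),home_contact=(20,-44),crease=(81,0),behind=(115,-10),o=(0,0),lip=(-39,0)).items(): print(n,W(m))
print("unit x",np.cos(w),np.sin(w),"yaw deg",np.degrees(w))
# wall: depths left side
print(atdepth(b,[(60,200),(120,250),(140,300),(165,250),(178,230)]).round(3)); print(atdepth(a,[(100,150),(200,120),(60,250)]).round(3))
# bystanders tops
print(atdepth(b,[(260/1.42,357/1.42),(260/1.42,322/1.42),(295/1.42,345/1.42),(417/1.42,270/1.42)]).round(3))
E
```

```text
[  0.4613   0.2579   0.1108 -24.772    2.17     1.0753]
[[-2.0, 1.2], [0.4, -0.1], [0.0, 0.2], [-0.2, -0.3], [-0.5, -1.3], [-0.2, -0.7], [0.3, -0.2], [-0.7, 0.1], [-1.3, 1.8], [-0.1, -0.8], [-0.3, -1.2], [0.8, -0.5], [-0.9, 0.9], [-0.1, -0.1], [1.4, 0.1], [0.7, 0.1], [-1.5, -0.3], [1.1, 0.6], [0.7, -0.3], [-2.3, 0.8]]
glassend [48.86 19.33]
glass_out [49.36 14.85]
home_contact [48.6  21.64]
crease [54.18 26.69]
behind [57.67 26.07]
o [46.13 25.79]
lip [42.25 25.36]
unit x 0.993864688067002 0.11060281105596173 yaw deg 6.3500661408537695
[[ 0.459  0.42   0.436]
 [ 0.428  0.42   0.26 ]
 [ 0.357  0.42   0.176]
 [ 0.461  0.422 -0.009]
 [ 0.496  0.388  0.01 ]]
[[0.346 0.42  0.17 ]
 [0.534 0.42  0.112]
 [0.234 0.42  0.039]]
[[0.444 0.37  0.06 ]
 [0.501 0.377 0.013]
 [0.465 0.331 0.001]
 [0.557 0.144 0.004]]
```

jog_arm:
  rows:
    - [[6, 20, 0], [0, 0, -4], 0]
    - [[12, 40, 0], [0, 0, -9.7], 0]
    - [[16, 60, -2], [0, 0, -9.7], 0]
    - [[18, 70, -2], [0, 0, -9.7], 0]
    - [[18, 70, -2], [0, 0, -9.7], 0]
    - [[18, 70, -2], [0, 0, -9.7], 0]
    - [[18, 70, -2], [0, 0, -9.7], 0]
    - [[18, 70, -2], [0, 0, -9.7], 0]

```text
clock: 1.1
position: [0.3027, -0.1144, 0.2141]
ee_rot: [3.136, 0.182, 0.001]
force: [1.7, 0.3, -0.5]
width: 0.175
gripper_force: 0.0
```

jog_arm:
  rows:
    - [[1, 6, 0], [0, 0, 0], 0]
    - [[3, 12, 0], [0, 0, 0], 0]
    - [[7, 17, 0], [0, 0, 0], 0]
    - [[12, 21, 0], [0, 0, 0], 0]
    - [[16, 25, 0], [0, 0, 0], 0]
    - [[19, 27, 0], [0, 0, 0], 0]
    - [[19, 27, 0], [0, 0, 0], 0]
    - [[19, 27, 0], [0, 0, 0], 0]

```text
clock: 2.1
position: [0.4918, 0.1532, 0.2135]
ee_rot: [3.136, 0.183, -0.003]
force: [-0.9, -0.7, 0.5]
width: 0.005
gripper_force: 0.0
```

jog_arm:
  rows:
    - [[0, 0, -5], [0, 0, 0], 0]
    - [[0, 0, -10], [0, 0, 0], 0]
    - [[0, 0, -14], [0, 0, 0], 0]
    - [[0, 0, -17], [0, 0, 0], 0]
    - [[0, 0, -19], [0, 0, 0], 0]
    - [[0, 0, -20.3], [0, 0, 0], 0]
    - [[0, 0, -20.8], [0, 0, 0], 0]
    - [[0, 0, -20.8], [0, 0, 0], 0]

```text
clock: 3.1
position: [0.4928, 0.1535, 0.0064]
ee_rot: [3.136, 0.182, 0.001]
force: [0.5, 0.8, 0.9]
width: 0.002
gripper_force: 0.0
```

```bash
python3 - <<'E'
from h import *
d=shot("scene");e=shot("top")
c=lambda d,r,s:cv2.resize(cv2.cvtColor(d["img"],cv2.COLOR_RGB2BGR)[r[1]:r[3],r[0]:r[2]],None,fx=s,fy=s,interpolation=cv2.INTER_CUBIC)
cv2.imwrite("pics/p2.png",np.hstack([c(d,(210,140,310,280),4),c(e,(205,170,305,310),4)]))
E
```

```text
(no output)
```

View pics/p2.png

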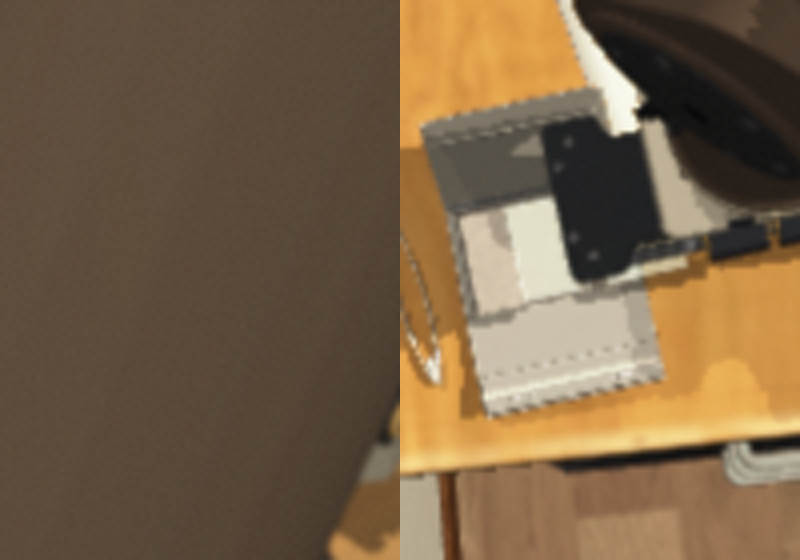

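Top view: the closed fingers are to the right of the glass end. The body comes near the raised tab, so I'll shift the push line 6 mm forward.

jog_arm:
  rows:
    - [[-0.6, 0, 0], [0, 0, 0], 0]
    - [[-0.7, 0.6, 0], [0, 0, 0], 0]
    - [[-0.75, 1.2, 0], [0, 0, 0], 0]
    - [[-0.8, 1.8, 0], [0, 0, 0], 0]
    - [[-0.83, 2.1, 0], [0, 0, 0], 0]
    - [[-0.86, 2.4, 0], [0, 0, 0], 0]
    - [[-0.9, 2.7, 0], [0, 0, 0], 0]
    - [[-0.9, 2.7, 0], [0, 0, 0], 0]

```text
clock: 4.2
position: [0.4836, 0.181, 0.006]
ee_rot: [-3.136, -0.183, -0.0]
force: [-0.1, -0.9, 0.1]
width: 0.004
gripper_force: 0.0
```

```bash
cat > gl.py <<'E'
from fit import *
import sys
# profile along the channel in the top picture: find the glass left edge (y_w) by brightness and depth at x_w=20
d=shot("top"); x,y,w=s.x[:3]
W=lambda m:[x+(np.cos(w)*m[0]-np.sin(w)*m[1])/1e3,y+(np.sin(w)*m[0]+np.cos(w)*m[1])/1e3,m[2]/1e3]
for xw in (5,20,35):
    uv=proj(d,[W((xw,t,6)) for t in range(44,-46,-3)])
    print(xw,[int(cv2.getRectSubPix(d["img"],(1,1),tuple(map(float,q)))[0,0].mean()) for q in uv])
print(arm.observe()["force"].round(1))
E
python3 gl.py
```

```text
5 [122, 153, 199, 198, 200, 202, 192, 96, 34, 35, 39, 49, 50, 37, 36, 37, 36, 35, 32, 29, 35, 37, 41, 54, 119, 164, 168, 169, 174, 171]
20 [122, 160, 202, 201, 201, 201, 187, 96, 40, 38, 36, 36, 36, 36, 36, 36, 36, 36, 36, 36, 36, 36, 37, 73, 159, 179, 180, 178, 179, 171]
35 [128, 154, 199, 200, 202, 201, 166, 66, 37, 36, 37, 36, 36, 36, 36, 36, 36, 36, 36, 35, 36, 36, 37, 78, 163, 179, 179, 171, 112, 50]
[-0.  -0.2  0.1]
```

jog_arm:
  rows:
    - [[-0.02, 0.2, 0], [0, 0, 0], 0]
    - [[-0.05, 0.4, 0], [0, 0, 0], 0]
    - [[-0.07, 0.6, 0], [0, 0, 0], 0]
    - [[-0.09, 0.8, 0], [0, 0, 0], 0]
    - [[-0.11, 1.0, 0], [0, 0, 0], 0]
    - [[-0.14, 1.2, 0], [0, 0, 0], 0]
    - [[-0.16, 1.4, 0], [0, 0, 0], 0]
    - [[-0.16, 1.4, 0], [0, 0, 0], 0]

```text
clock: 5.25
position: [0.482, 0.1951, 0.006]
ee_rot: [-3.136, -0.183, -0.0]
force: [0.9, -0.5, 0.6]
width: 0.004
gripper_force: 0.0
```

```bash
cat > p.py <<'E'
from fit import *
x,y,w=s.x[:3]; o=arm.observe(); p=o["position"]-[x,y,0]
print("tcp_w mm",(np.array([np.cos(w)*p[0]+np.sin(w)*p[1],-np.sin(w)*p[0]+np.cos(w)*p[1],p[2]])*1e3).round(1),o["force"].round(1),round(o["clock"],2))
E
python3 p.py
```

```text
tcp_w mm [ 13.7 -64.8   6. ] [ 0.9 -0.5  0.6] 5.25
```

jog_arm:
  rows:
    - [[-0.01, 0.1, 0], [0, 0, 0], 0]
    - [[-0.02, 0.2, 0], [0, 0, 0], 0]
    - [[-0.03, 0.3, 0], [0, 0, 0], 0]
    - [[-0.04, 0.4, 0], [0, 0, 0], 0]
    - [[-0.05, 0.5, 0], [0, 0, 0], 0]
    - [[-0.06, 0.6, 0], [0, 0, 0], 0]

```text
clock: 6.0
position: [0.4814, 0.2008, 0.006]
ee_rot: [3.136, 0.183, -0.0]
force: [0.9, -0.6, 0.0]
width: 0.005
gripper_force: 0.2
```

```bash
python3 p.py; python3 - <<'E'
from h import *
e=shot("top")
c=lambda d,r,s:cv2.resize(cv2.cvtColor(d["img"],cv2.COLOR_RGB2BGR)[r[1]:r[3],r[0]:r[2]],None,fx=s,fy=s,interpolation=cv2.INTER_CUBIC)
cv2.imwrite("pics/p3.png",c(e,(205,180,305,280),6))
E
```

```text
tcp_w mm [ 13.7 -59.    6. ] [ 0.9 -0.6  0. ] 6.0
```

View pics/p3.png

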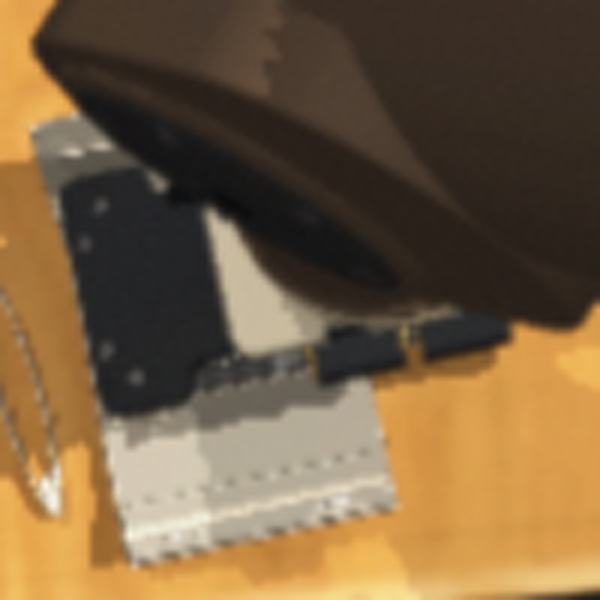

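The gripper hides the glass in this view, so I'll carry on by force in small steps.

jog_arm:
  rows:
    - [[-0.01, 0.1, 0], [0, 0, 0], 0]
    - [[-0.02, 0.2, 0], [0, 0, 0], 0]
    - [[-0.03, 0.3, 0], [0, 0, 0], 0]
    - [[-0.03, 0.3, 0], [0, 0, 0], 0]

```text
clock: 6.55
position: [0.4811, 0.2039, 0.006]
ee_rot: [-3.136, -0.183, -0.0]
force: [0.3, -0.2, 0.5]
width: 0.005
gripper_force: 0.1
```

jog_arm:
  rows:
    - [[-0.01, 0.1, 0], [0, 0, 0], 0]
    - [[-0.02, 0.2, 0], [0, 0, 0], 0]
    - [[-0.02, 0.2, 0], [0, 0, 0], 0]

```text
clock: 6.92
position: [0.4809, 0.2059, 0.006]
ee_rot: [-3.136, -0.183, -0.0]
force: [0.4, -1.7, -0.3]
width: 0.006
gripper_force: 0.1
```

jog_arm:
  rows:
    - [[-0.01, 0.1, 0], [0, 0, 0], 0]
    - [[-0.02, 0.2, 0], [0, 0, 0], 0]
    - [[-0.02, 0.2, 0], [0, 0, 0], 0]

```text
clock: 7.3
position: [0.4807, 0.2079, 0.006]
ee_rot: [-3.136, -0.183, -0.0]
force: [0.5, -0.1, 0.8]
width: 0.005
gripper_force: 0.1
```

jog_arm:
  rows:
    - [[-0.01, 0.1, 0], [0, 0, 0], 0]
    - [[-0.01, 0.15, 0], [0, 0, 0], 0]
    - [[-0.01, 0.15, 0], [0, 0, 0], 0]

```text
clock: 7.68
position: [0.4806, 0.2093, 0.006]
ee_rot: [-3.136, -0.183, -0.0]
force: [-0.8, -0.1, -0.2]
width: 0.005
gripper_force: 0.1
```

jog_arm:
  rows:
    - [[-0.01, 0.08, 0], [0, 0, 0], 0]
    - [[-0.02, 0.15, 0], [0, 0, 0], 0]
    - [[-0.02, 0.15, 0], [0, 0, 0], 0]

```text
clock: 8.05
position: [0.4806, 0.21, 0.006]
ee_rot: [3.135, 0.182, -0.0]
force: [1.0, -3.9, 0.7]
width: 0.003
gripper_force: 1.6
```

jog_arm:
  rows:
    - [[-0.01, 0.08, 0], [0, 0, 0], 0]
    - [[-0.02, 0.15, 0], [0, 0, 0], 0]
    - [[-0.02, 0.15, 0], [0, 0, 0], 0]

```text
clock: 8.43
position: [0.4805, 0.2103, 0.0059]
ee_rot: [3.134, 0.18, -0.001]
force: [2.3, -8.1, 1.7]
width: 0.007
gripper_force: 3.5
```

Contact with the stop at 8 N. I'll back off, rise and check.

jog_arm:
  rows:
    - [[0.1, -1, 0], [0, 0, 0], 0]
    - [[0.5, -4, 0], [0, 0, 0], 0]
    - [[0.6, -5, 4], [0, 0, 0], 0]
    - [[0.6, -7, 10], [0, 0, 0], 0]
    - [[0.6, -12, 16], [0, 0, 0], 0]
    - [[0.6, -17, 19], [0, 0, 0], 0]
    - [[0.6, -20, 19], [0, 0, 0], 0]
    - [[0.6, -20, 19], [0, 0, 0], 0]

```text
clock: 9.43
position: [0.4866, 0.0089, 0.1966]
ee_rot: [3.136, 0.174, 0.002]
force: [-0.0, -0.4, -0.5]
width: 0.007
gripper_force: 0.0
```

```bash
python3 - <<'E'
from ov import *
e=shot("top"); p=s.x.copy(); p[3]=-1.5
r=(205,180,305,280); im=draw(e,r,4,p)
raw=cv2.resize(cv2.cvtColor(e["img"],cv2.COLOR_RGB2BGR)[180:280,205:305],None,fx=4,fy=4,interpolation=cv2.INTER_CUBIC)
cv2.imwrite("pics/p4.png",np.hstack([raw,im]))
E
```

```text
(no output)
```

View pics/p4.png

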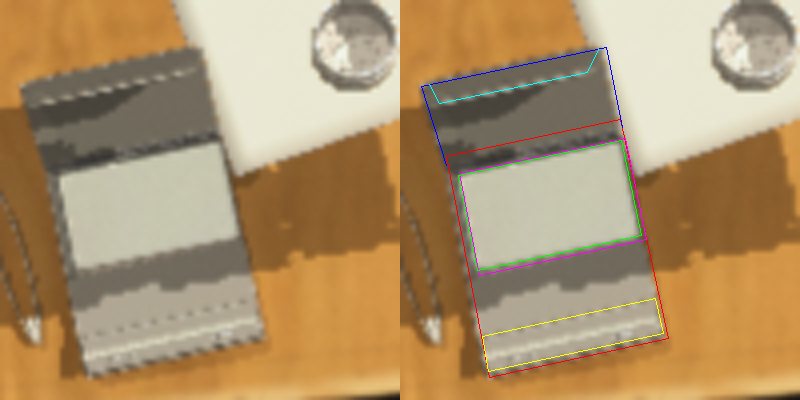

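The glass is home against the stop (p4: it fills the channel outline) and the cover is undisturbed. Now I'll go behind the cover.

jog_arm:
  rows:
    - [[1.5, 6, 0], [0, 0, 0], 0]
    - [[3, 12, 0], [0, 0, 0], 0]
    - [[5, 18, 0], [0, 0, 0], 0]
    - [[7, 23, 0], [0, 0, 0], 0]
    - [[8.6, 26, 0], [0, 0, 0], 0]
    - [[8.6, 26, 0], [0, 0, 0], 0]
    - [[8.6, 26, 0], [0, 0, 0], 0]

```text
clock: 10.35
position: [0.5712, 0.2726, 0.1953]
ee_rot: [3.136, 0.185, -0.002]
force: [-0.3, -0.5, 0.8]
width: 0.005
gripper_force: 0.0
```

jog_arm:
  rows:
    - [[0, 0, -4], [0, 0, 0], 0]
    - [[0, 0, -8], [0, 0, 0], 0]
    - [[0, 0, -11], [0, 0, 0], 0]
    - [[0, 0, -14], [0, 0, 0], 0]
    - [[0, 0, -15.2], [0, 0, 0], 0]
    - [[0, 0, -15.2], [0, 0, 0], 0]

```text
clock: 11.1
position: [0.5719, 0.2714, 0.0439]
ee_rot: [3.136, 0.182, -0.001]
force: [1.4, -0.7, 0.1]
width: -0.0
gripper_force: 0.0
```

```bash
python3 p.py; python3 - <<'E'
from fit import *
th0=2.17
for th in (1.57,1.3,1.0,0.8,0.6,0.5):
    r=50; print(th,round(51-r*np.cos(th)+np.sin(th)+9.5,1),round(11.7+r*np.sin(th)+np.cos(th),1), cov(th,1.2)[1].round(1))
E
```

```text
tcp_w mm [111.4   1.2  43.9] [ 1.4 -0.7  0.1] 11.1
1.57 61.5 61.7 [ 9. 83.]
1.3 48.1 60.1 [-8.5 69.2]
1.0 34.3 54.3 [-22.8  49. ]
0.8 26.4 48.3 [-28.8  33.6]
0.6 19.8 40.8 [-31.5  17.3]
0.5 17.1 36.5 [-31.7   9.1]
```

jog_arm:
  rows:
    - [[-1.1, -0.12, 0.2], [0, 0, 0], 0]
    - [[-2.1, -0.24, 0.5], [0, 0, 0], 0]
    - [[-3.1, -0.35, 0.8], [0, 0, 0], 0]
    - [[-4.1, -0.46, 1.1], [0, 0, 0], 0]
    - [[-4.9, -0.55, 1.35], [0, 0, 0], 0]
    - [[-5.6, -0.62, 1.3], [0, 0, 0], 0]
    - [[-6.2, -0.69, 1.2], [0, 0, 0], 0]
    - [[-6.2, -0.69, 1.2], [0, 0, 0], 0]

```text
clock: 12.1
position: [0.5097, 0.2652, 0.0558]
ee_rot: [3.136, 0.183, -0.001]
force: [0.5, -0.0, 0.5]
width: 0.009
gripper_force: 0.0
```

```bash
python3 p.py; python3 - <<'E'
from h import *
c=lambda d,r,s:cv2.resize(cv2.cvtColor(d["img"],cv2.COLOR_RGB2BGR)[r[1]:r[3],r[0]:r[2]],None,fx=s,fy=s,interpolation=cv2.INTER_CUBIC)
cv2.imwrite("pics/p5.png",np.hstack([c(shot("scene"),(180,140,280,280),4),c(shot("top"),(205,160,305,300),4)]))
E
```

```text
tcp_w mm [48.9  1.9 55.8] [ 0.5 -0.   0.5] 12.1
```

View pics/p5.png

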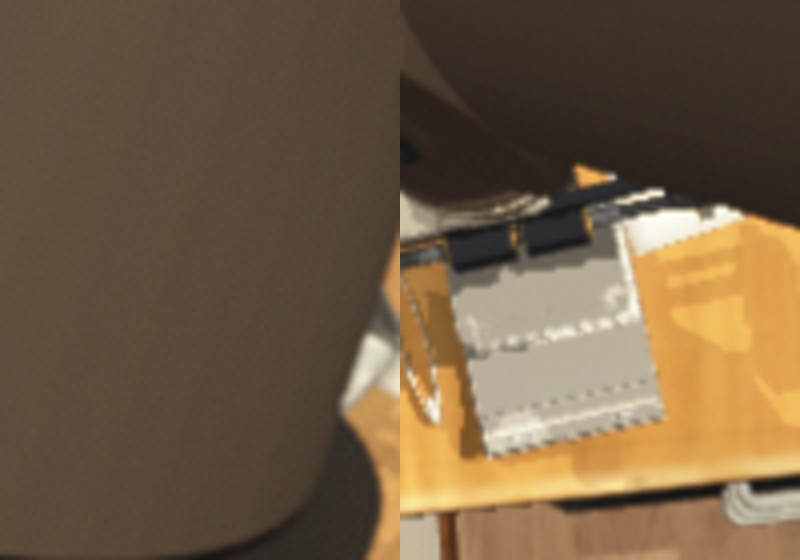

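The cover is coming over; the tab is visible at top (620,270–330). I'll continue the arc.

jog_arm:
  rows:
    - [[-0.67, -0.07, -0.05], [0, 0, 0], 0]
    - [[-1.28, -0.14, -0.4], [0, 0, 0], 0]
    - [[-1.7, -0.19, -0.7], [0, 0, 0], 0]
    - [[-2.03, -0.23, -0.97], [0, 0, 0], 0]
    - [[-2.36, -0.26, -1.31], [0, 0, 0], 0]
    - [[-2.64, -0.29, -1.67], [0, 0, 0], 0]
    - [[-2.64, -0.29, -1.67], [0, 0, 0], 0]

```text
clock: 13.08
position: [0.4834, 0.2623, 0.039]
ee_rot: [3.136, 0.183, -0.001]
force: [-1.0, 0.2, 0.2]
width: 0.004
gripper_force: 0.0
```

```bash
python3 p.py; cat > prof.py <<'E'
from fit import *
d=shot("top"); x,y,w=s.x[:3]
# wallet-frame height profile along x in strip |y|<~40, from depth
v,u=np.mgrid[180:290,205:305]; uv=np.c_[u.ravel(),v.ravel()]
P=atdepth(d,uv); q=P-[x,y,0]; X=(np.cos(w)*q[:,0]+np.sin(w)*q[:,1])*1e3; Y=(-np.sin(w)*q[:,0]+np.cos(w)*q[:,1])*1e3; Z=P[:,2]*1e3
for y0,y1 in((20,32),(-8,8),(-32,-20)):
    print(y0,[(xx,int(np.median(Z[m])),int(m.sum())) for xx in range(-56,40,4) for m in [(abs(X-xx)<2)&(Y>y0)&(Y<y1)&(Z<75)] if m.sum()>1])
E
python3 prof.py
```

```text
tcp_w mm [22.5  1.9 39. ] [-1.   0.2  0.2] 13.07
20 [(-56, 16, 16), (-52, 18, 12), (-48, 17, 13), (-44, 17, 12), (-40, 16, 9), (-36, 8, 12), (-32, 17, 18), (-28, 21, 13), (-24, 24, 14), (-20, 27, 14), (-16, 29, 13), (-12, 31, 15), (-8, 34, 14), (-4, 36, 8)]
-8 [(-56, 17, 23), (-52, 17, 14), (-48, 18, 16), (-44, 18, 16), (-40, 16, 12), (-36, 9, 14), (-32, 19, 22), (-28, 21, 18), (-24, 24, 18), (-20, 27, 19), (-16, 28, 15), (-12, 31, 19), (-8, 34, 17), (-4, 36, 15), (0, 40, 6)]
-32 [(-56, 17, 17), (-52, 17, 12), (-48, 18, 11), (-44, 17, 11), (-40, 15, 10), (-36, 9, 13), (-32, 18, 16), (-28, 20, 12), (-24, 24, 13), (-20, 27, 14), (-16, 29, 13), (-12, 32, 12), (-8, 34, 13), (-4, 37, 12), (0, 39, 4)]
```

jog_arm:
  rows:
    - [[-0.13, -0.01, -0.2], [0, 0, 0], 0]
    - [[-0.26, -0.03, -0.4], [0, 0, 0], 0]
    - [[-0.4, -0.04, -0.55], [0, 0, 0], 0]
    - [[-0.4, -0.04, -0.55], [0, 0, 0], 0]

```text
clock: 13.62
position: [0.4802, 0.2621, 0.0339]
ee_rot: [-3.136, -0.183, -0.001]
force: [2.4, 0.5, 1.2]
width: 0.006
gripper_force: 0.9
```

```bash
python3 p.py; python3 prof.py
```

```text
tcp_w mm [19.3  2.1 33.9] [2.4 0.5 1.2] 13.62
20 [(-56, 16, 18), (-52, 17, 11), (-48, 17, 13), (-44, 17, 12), (-40, 16, 10), (-36, 12, 14), (-32, 13, 11), (-28, 17, 14), (-24, 21, 12), (-20, 22, 14), (-16, 25, 12), (-12, 28, 14), (-8, 30, 11)]
-8 [(-56, 16, 21), (-52, 17, 16), (-48, 17, 16), (-44, 18, 17), (-40, 16, 11), (-36, 10, 18), (-32, 14, 18), (-28, 17, 17), (-24, 20, 18), (-20, 23, 18), (-16, 25, 18), (-12, 28, 17), (-8, 30, 16), (-4, 32, 5), (0, 33, 2)]
-32 [(-56, 17, 16), (-52, 18, 11), (-48, 16, 13), (-44, 17, 11), (-40, 16, 9), (-36, 10, 13), (-32, 15, 12), (-28, 17, 14), (-24, 19, 13), (-20, 23, 13), (-16, 25, 14), (-12, 28, 12), (-8, 31, 12), (-4, 33, 4), (0, 35, 3)]
```

Step 1 geometry is met: the tab edge is on the ledge at x≈-35 mm, behind the lip. Now I'll move over the crease and press.

jog_arm:
  rows:
    - [[-0.35, -0.04, 0.2], [0, 0, 0], 0]
    - [[-0.75, -0.08, 0.38], [0, 0, 0], 0]
    - [[-1.5, -0.17, 0.48], [0, 0, 0], 0]
    - [[-1.6, -0.18, 0.35], [0, 0, 0], 0]
    - [[-1.65, -0.18, 0.2], [0, 0, 0], 0]
    - [[-1.7, -0.19, 0], [0, 0, 0], 0]
    - [[-1.75, -0.19, -0.2], [0, 0, 0], 0]
    - [[-1.75, -0.19, -0.2], [0, 0, 0], 0]

```text
clock: 14.68
position: [0.4625, 0.2601, 0.0316]
ee_rot: [3.136, 0.183, -0.0]
force: [-0.8, -0.5, 1.5]
width: 0.006
gripper_force: 0.4
```

```bash
python3 p.py; python3 prof.py
```

```text
tcp_w mm [ 1.4  2.1 31.6] [-0.8 -0.5  1.5] 14.68
20 [(-56, 17, 16), (-52, 17, 13), (-48, 18, 11), (-44, 17, 13), (-40, 15, 11), (-36, 15, 13), (-32, 17, 12), (-28, 17, 13), (-24, 21, 2)]
-8 [(-56, 16, 22), (-52, 17, 15), (-48, 17, 18), (-44, 17, 17), (-40, 15, 12), (-36, 14, 18), (-32, 16, 17), (-28, 17, 17), (-24, 17, 7), (-20, 19, 4)]
-32 [(-56, 16, 18), (-52, 18, 12), (-48, 16, 11), (-44, 17, 12), (-40, 14, 10), (-36, 13, 12), (-32, 15, 12), (-28, 17, 8), (-24, 18, 3)]
```

jog_arm:
  rows:
    - [[-0.08, 0, -0.25], [0, 0, 0], 0]
    - [[-0.15, -0.01, -0.5], [0, 0, 0], 0]
    - [[-0.22, -0.02, -0.75], [0, 0, 0], 0]
    - [[-0.28, -0.03, -1.0], [0, 0, 0], 0]
    - [[-0.34, -0.03, -1.2], [0, 0, 0], 0]
    - [[-0.38, -0.04, -1.4], [0, 0, 0], 0]
    - [[-0.4, -0.04, -1.6], [0, 0, 0], 0]
    - [[-0.4, -0.04, -1.6], [0, 0, 0], 0]

```text
clock: 15.72
position: [0.4581, 0.2597, 0.0156]
ee_rot: [3.136, 0.183, -0.001]
force: [0.4, 0.4, -0.1]
width: 0.004
gripper_force: 0.1
```

```bash
python3 p.py; python3 prof.py
```

```text
tcp_w mm [-3.   2.1 15.6] [ 0.4  0.4 -0.1] 15.72
20 [(-56, 16, 17), (-52, 18, 13), (-48, 17, 11), (-44, 18, 13), (-40, 14, 10), (-36, 12, 13), (-32, 12, 8)]
-8 [(-56, 16, 23), (-52, 17, 17), (-48, 17, 15), (-44, 16, 17), (-40, 15, 12), (-36, 12, 15), (-32, 11, 13), (-28, 14, 5), (-24, 13, 2)]
-32 [(-56, 16, 15), (-52, 17, 13), (-48, 17, 10), (-44, 17, 13), (-40, 15, 10), (-36, 13, 6)]
```

Tab in and nearly flat. I'll press the last 3 mm gently.

jog_arm:
  rows:
    - [[0, 0, -0.1], [0, 0, 0], 0]
    - [[0, 0, -0.2], [0, 0, 0], 0]
    - [[0, 0, -0.28], [0, 0, 0], 0]
    - [[0, 0, -0.33], [0, 0, 0], 0]
    - [[0, 0, -0.33], [0, 0, 0], 0]
    - [[0, 0, -0.33], [0, 0, 0], 0]

```text
clock: 16.52
position: [0.4581, 0.2597, 0.0127]
ee_rot: [3.136, 0.183, -0.0]
force: [-2.5, -1.3, 6.9]
width: 0.005
gripper_force: 3.0
```

jog_arm:
  rows:
    - [[0, 0, 0.5], [0, 0, 0], 0]
    - [[0, 0, 2], [0, 0, 0], 0]
    - [[0, 0, 7], [0, 0, 0], 0]
    - [[0, -3, 13], [0, 0, 0], 0]
    - [[0, -9, 18], [0, 0, 0], 0]
    - [[0, -15, 18], [0, 0, 0], 0]
    - [[0, -21, 18], [0, 0, 0], 0]
    - [[0, -25, 18], [0, 0, 0], 0]

```text
clock: 17.52
position: [0.4583, 0.0072, 0.1939]
ee_rot: [3.135, 0.181, 0.003]
force: [0.9, 0.5, 0.3]
width: 0.005
gripper_force: 0.0
```

```bash
python3 prof.py; python3 - <<'E'
from ov import *
p=s.x.copy(); p[3:]=[-1.5,0,0]
e=shot("top");f=shot("scene")
raw=lambda e,r:cv2.resize(cv2.cvtColor(e["img"],cv2.COLOR_RGB2BGR)[r[1]:r[3],r[0]:r[2]],None,fx=4,fy=4,interpolation=cv2.INTER_CUBIC)
cv2.imwrite("pics/p6.png",np.hstack([raw(f,(180,160,280,280)),raw(e,(205,180,305,300))]))
E
```

```text
20 [(-56, 17, 17), (-52, 18, 13), (-48, 17, 12), (-44, 17, 11), (-40, 17, 10), (-36, 14, 13), (-32, 15, 12), (-28, 14, 11), (-24, 14, 11), (-20, 13, 12), (-16, 15, 11), (-12, 13, 12), (-8, 13, 12), (-4, 14, 12), (0, 13, 12), (4, 13, 12), (8, 13, 12), (12, 13, 12), (16, 13, 11), (20, 13, 13), (24, 13, 11), (28, 14, 10), (32, 13, 14), (36, 12, 9)]
-8 [(-56, 16, 24), (-52, 17, 15), (-48, 17, 17), (-44, 17, 16), (-40, 16, 16), (-36, 14, 14), (-32, 15, 17), (-28, 15, 16), (-24, 14, 15), (-20, 14, 17), (-16, 14, 16), (-12, 14, 16), (-8, 13, 15), (-4, 14, 15), (0, 13, 15), (4, 13, 18), (8, 13, 14), (12, 13, 14), (16, 13, 16), (20, 14, 15), (24, 13, 15), (28, 13, 16), (32, 13, 14), (36, 13, 16)]
-32 [(-56, 17, 16), (-52, 17, 10), (-48, 17, 15), (-44, 17, 9), (-40, 17, 12), (-36, 14, 11), (-32, 14, 11), (-28, 14, 12), (-24, 15, 12), (-20, 14, 11), (-16, 13, 12), (-12, 14, 13), (-8, 14, 11), (-4, 13, 12), (0, 13, 12), (4, 13, 9), (8, 13, 12), (12, 13, 12), (16, 13, 10), (20, 13, 12), (24, 13, 13), (28, 12, 11), (32, 12, 10), (36, 12, 13)]
```

View pics/p6.png

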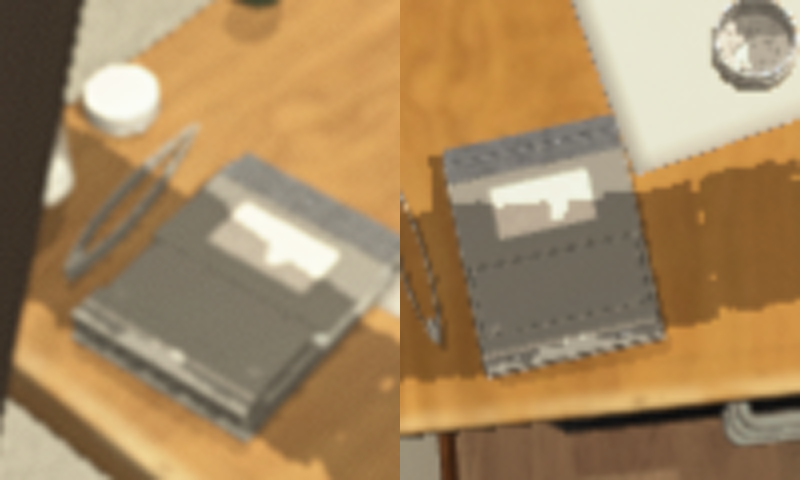

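The cover lies flat with the tab under the lip (surface 13–15 mm high throughout), nothing is touching it, and the pot, cap and tweezers look where they were.

```bash
python3 -c "
from cell import arm
print(arm.sign_off())"
```

```text
the job is handed in; nothing more can be done
None
```

I pushed the glass home against the stop, folded the cover flat with its tab held under the lip, and handed the job in at about 18 s of the 53 s allowed; no verdict came back.

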